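Set the specimen jars in their cups

ROBOT

A 6-joint arm with a two-finger parallel gripper is mounted at the origin on the work surface. World frame = base frame: x ahead of the robot, y to its left, z up, the work surface at z = 0. Lengths are in mm, angles in rad, forces in N, time in s.
With the tool pointing down it reaches from about 275 to 825 mm from the base axis. Payload 5.2 kg.
Tool frame: the origin (TCP) lies at the very end of the fingers, on their centre line; the grasp point (between the pads) lies 19 mm behind it; z points along the fingers, y is the direction in which the jaws open and shut (so a half turn about z gives the same grasp; the last joint's range is limited). The gripper opens to 93 mm and grips with 3 to 60 N. Pads are 15 mm wide; open, the fingers measure 128 mm over their backs; the gripper's body (75 mm by 188 mm) begins 65 mm behind the grasp point.
Start: joints at [1.013, 0.259, 1.535, -0, 1.348, -0.203], TCP at [191.05, 515.757, 218.653] pointing down, gripper open.
Joint ranges: [-3.14, 3.14], [-0.91, 2.08], [0.19, 2.58], [-1.22, 4.36], [0.22, 2.71], [-3.12, 3.12]. Speed limits (rad/s): [2.57, 2.57, 3.14, 3.14, 3.14, 3.14].

INTERFACE

Orientations are given as [roll, pitch, yaw] about the fixed x, y, z axes, in that order (R = Rz(yaw) Ry(pitch) Rx(roll)).
In Python, from bench import robot gives the robot as it stands. The module is installed in compiled form; this text tells all that it offers. Calls block until the motion is done:
- robot.move_ptp(position, orientation): joint-space move of the TCP to a pose.
- robot.move_linear(position, ori=None, speed=150, f_stop=None): straight line of the TCP; ori=None keeps the orientation; speed is the mean speed in mm/s. With f_stop (N) it stops when the force on the tool has changed by that much, and returns True; else False.
- robot.move_j(angles): joint-space move.
- robot.move_gripper(opening): opening from 0.0 (shut) to 1.0 (fully open); the grip force is fixed at half the most; returns when the fingers have stopped.
- robot.sleep(seconds).
- robot.inverse_kinematics(position, orientation): joint angles nearest the present ones, or None.
- robot.get_image(name): name is "scene" or "top" or "wrist"; returns a dict with "img" (480x640x3 uint8, blue, green, red), "fovy" (degrees; the focal length in pixels is half the picture's height over the tangent of half this angle, whatever the lens; pixels are square), "cx", "cy" (the principal point, pixels), "eye" and "orientation" of the camera in the world. Camera axes: x right, y down, z forward; pixel columns grow to the right and rows downward; lengths in mm; the calibration is good to about 2 mm. A picture is of the moment at which its call begins. There is no depth.
A pose or a line that the arm cannot do raises robot.MotionError and nothing moves.
- robot.hand_in(): hands the job in, once; it reports no verdict.
Readings, each from a call of its own:
- robot.current_t(): time.
- robot.current_qpos(): joint angles.
- robot.current_joint_vel(): joint speeds.
- robot.current_joint_efforts(): joint torques, N m.
- robot.current_tcp_pos(): TCP position.
- robot.current_eef_rot(): TCP orientation.
- robot.current_contact_force(): force on the tool from outside, world axes, zero at the start.
- robot.current_ft_torque(): the same for the moment, N m.
- robot.current_gripper_width(): opening from 0.0 (shut) to 1.0 (fully open).
Only numpy, scipy, OpenCV 4.12 (cv2) and the standard library are available. Lean on these libraries where they do the work, as an engineer would, in place of code of your own. Each camera call takes 0.05 s, during which the arm holds its last target.

TASK

Get the four round specimen jars ready for the analyser: stand each one upright in the low white cup made for its size, the smallest jar in the smallest cup and so on up to the largest in the largest. Put them down without dropping them or knocking any over, and leave the two square reagent bottles where they stand.

Things in the scene. Friction and masses are not known exactly. Their poses are not given: they have to be found in the camera images.
- jar_smallest: the smallest of four loose round specimen jars: an upright cylinder of amber glass with a paper band and a white screw cap as wide as the jar; 26 mm in diameter (glass 2 mm less), 48 mm high with the cap, the cap being the top 18 mm; about 30 g. Origin: centre of the underside; z up
- jar_second: the second smallest of four loose round specimen jars: an upright cylinder of amber glass with a paper band and a white screw cap as wide as the jar; 36 mm in diameter (glass 2 mm less), 58 mm high with the cap, the cap being the top 18 mm; about 60 g. Origin: centre of the underside; z up
- jar_third: the second largest of four loose round specimen jars: an upright cylinder of amber glass with a paper band and a white screw cap as wide as the jar; 46 mm in diameter (glass 2 mm less), 70 mm high with the cap, the cap being the top 18 mm; about 110 g. Origin: centre of the underside; z up
- jar_largest: the largest of four loose round specimen jars: an upright cylinder of amber glass with a paper band and a white screw cap as wide as the jar; 56 mm in diameter (glass 2 mm less), 82 mm high with the cap, the cap being the top 18 mm; about 180 g. Origin: centre of the underside; z up
- square_bottle_1: one of two alike loose square reagent bottles, to be left alone: amber glass block 46 x 46 mm, 60 mm high, with a narrow neck and a white cap 28 mm wide (85 mm high in all). Origin: centre of the underside; z up
- square_bottle_2: one of two alike loose square reagent bottles, to be left alone: amber glass block 46 x 46 mm, 60 mm high, with a narrow neck and a white cap 28 mm wide (85 mm high in all). Origin: centre of the underside; z up
- cup_smallest: the smallest of four low round white plastic cups with a dark liner on the floor, open at the top and fixed to the bench: 52 mm outside, 44 mm inside diameter, rim 12 mm above the bench, inner floor 4 mm above the bench; its jar is the 26 mm one, with 9 mm to spare all round. Origin: centre of the underside; z up
- cup_second: the second smallest of four low round white plastic cups with a dark liner on the floor, open at the top and fixed to the bench: 62 mm outside, 54 mm inside diameter, rim 12 mm above the bench, inner floor 4 mm above the bench; its jar is the 36 mm one, with 9 mm to spare all round. Origin: centre of the underside; z up
- cup_third: the second largest of four low round white plastic cups with a dark liner on the floor, open at the top and fixed to the bench: 72 mm outside, 64 mm inside diameter, rim 12 mm above the bench, inner floor 4 mm above the bench; its jar is the 46 mm one, with 9 mm to spare all round. Origin: centre of the underside; z up
- cup_largest: the largest of four low round white plastic cups with a dark liner on the floor, open at the top and fixed to the bench: 82 mm outside, 74 mm inside diameter, rim 12 mm above the bench, inner floor 4 mm above the bench; its jar is the 56 mm one, with 9 mm to spare all round. Origin: centre of the underside; z up
Things that resemble listed ones, but are neither listed nor needed, are in the scene too. What is shaped like the jar_second but pink is not meant.

How it is judged (in metres and radians):
At the end, for the whole second after the job is handed in: Each round jar stands upright (within 0.1 rad) on the floor of the cup of its own size, its axis within 12 mm of the cup's, at rest and released; both square bottles stand within 20 mm of where they were (horizontal distance between jar_smallest and cup_smallest below 0.012 m and z of jar_smallest in the frame of cup_smallest between 0.001 and 0.007 m and angle between each of jar_smallest, jar_second, jar_third, jar_largest, square_bottle_1, square_bottle_2's own z axis and vertical below 0.1 rad and linear speed of each of jar_smallest, jar_second, jar_third, jar_largest below 0.02 m/s and horizontal distance between jar_second and cup_second below 0.012 m and z of jar_second in the frame of cup_second between 0.001 and 0.007 m and horizontal distance between jar_third and cup_third below 0.012 m and z of jar_third in the frame of cup_third between 0.001 and 0.007 m and horizontal distance between jar_largest and cup_largest below 0.012 m and z of jar_largest in the frame of cup_largest between 0.001 and 0.007 m and distance of each of square_bottle_1, square_bottle_2 from where it was at the start of the episode below 0.02 m); the robot touches nothing.
It fails at once if a round jar is knocked over (tilted by more than 0.8 rad) (angle between any of jar_smallest, jar_second, jar_third, jar_largest's own z axis and vertical above 0.8 rad).
It fails at once if a round jar is dropped: out of the fingers with its underside more than 35 mm above the bench ((contact force between jar_smallest and the fingers below 0.02 N and height (world z) of jar_smallest above 0.035 m) or (contact force between jar_second and the fingers below 0.02 N and height (world z) of jar_second above 0.035 m) or (contact force between jar_third and the fingers below 0.02 N and height (world z) of jar_third above 0.035 m) or (contact force between jar_largest and the fingers below 0.02 N and height (world z) of jar_largest above 0.035 m)).
It fails at once if a square bottle is shifted by more than 20 mm (distance of any of square_bottle_1, square_bottle_2 from where it was at the start of the episode above 0.02 m).
It also fails if it takes over 106 s, if anything falls off the work surface, if the arm or the gripper's body presses on something with over 40 N, if the wrist force passes 120 N, or if a joint passes its speed limit or range.

## Working session

There is one attempt and no reset: what is moved stays moved. The work goes in short steps, each a Python script; the robot and the scene stay as the last script left them, time stands still between calls to the robot, and variables do not carry over. Pictures are saved under pics/ and viewed, and the job is handed in when it is done.

```bash
mkdir -p pics
python3 - <<'E'
from bench import robot
import cv2
for n in ["scene","top","wrist"]:
    d=robot.get_image(n); cv2.imwrite(f"pics/a_{n}.png",d["img"])
    print(n,d["fovy"],d["cx"],d["cy"],d["eye"],d["orientation"],[k for k in d if k!="img"])
print(robot.current_t(),robot.current_eef_rot(),robot.current_gripper_width())
E
```

```text
scene 49.288102555391596 317.23640779289093 241.71846064488457 [1024.5053847  -451.84709113  743.08593481] [-2.36903634  0.0105089   0.82632464] ['fovy', 'cx', 'cy', 'eye', 'orientation']
top 51.02958723438872 322.11097589419836 239.66827328404392 [ 410.05140076  -15.71012503 1070.75552778] [-3.02736326  0.02305332 -1.5635765 ] ['fovy', 'cx', 'cy', 'eye', 'orientation']
wrist 70.35928231924198 321.1953553882547 238.87342312797443 [126.41520177 540.14268813 383.52661466] [2.88864768e+00 2.48054188e-03 1.21676547e+00] ['fovy', 'cx', 'cy', 'eye', 'orientation']
0.15 [-3.14020842e+00 -2.78541063e-04  2.78681654e+00] 0.9969943028405802
```

View pics/a_top.png

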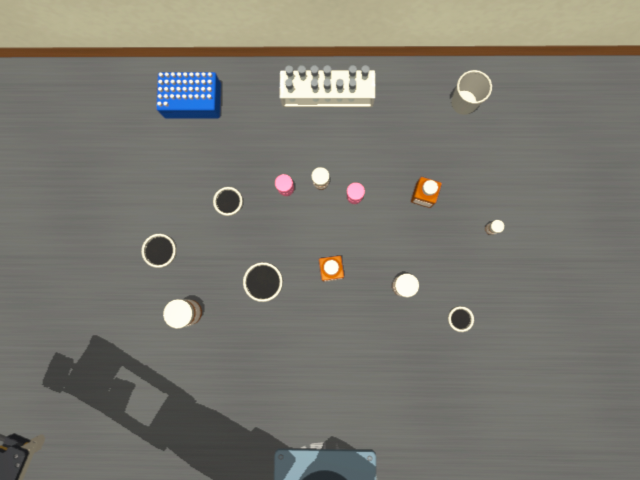

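View pics/a_scene.png

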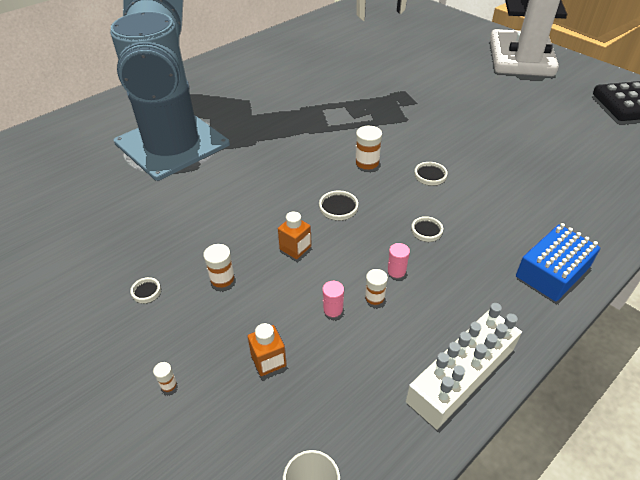

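View pics/a_wrist.png

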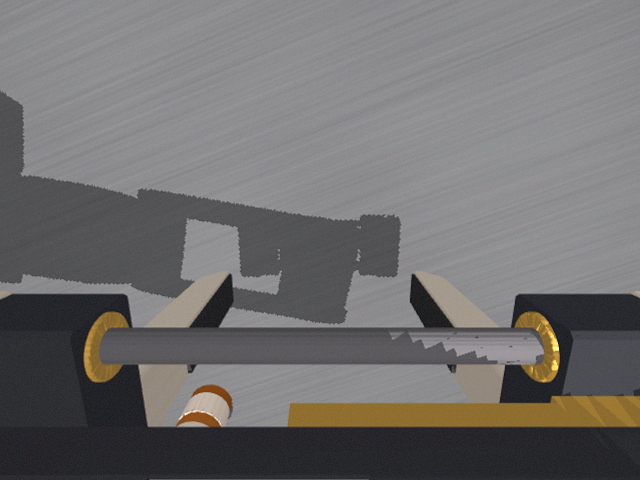

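The top view shows jars (caps) at about (179,314) largest, (406,285) third, (320,177) second (between two pink decoys) and (496,227) smallest. The cups are at (263,282), (159,250), (228,201) and (461,319), and the square bottles at (331,267) and (429,190). The scene view agrees with this. Next I measure them.

```bash
cat > h.py <<'E'
import numpy as np, cv2
from scipy.spatial.transform import Rotation as Rn
def cam(d):
    f=240/np.tan(np.radians(d["fovy"])/2)
    return f,d["cx"],d["cy"],np.array(d["eye"]),Rn.from_euler('xyz',d["orientation"]).as_matrix()
def cast(d,u,v,z):
    f,cx,cy,e,R=cam(d); r=R@np.array([(u-cx)/f,(v-cy)/f,1]); return e+r*(z-e[2])/r[2]
def proj(d,p):
    f,cx,cy,e,R=cam(d); q=R.T@(np.array(p,float)-e); return np.array([cx+f*q[0]/q[2],cy+f*q[1]/q[2]])
E
python3 - <<'E'
from bench import robot
from h import *
for n in ["top","scene"]:
    d=robot.get_image(n); hsv=cv2.cvtColor(d["img"],cv2.COLOR_BGR2HSV)
    m=((hsv[...,1]<70)&(hsv[...,2]>150)).astype(np.uint8)*255
    c,h=cv2.findContours(m,cv2.RETR_CCOMP,cv2.CHAIN_APPROX_NONE)
    print(n)
    for i,k in enumerate(c):
        if len(k)<12 or h[0][i][3]>=0: continue
        a=cv2.contourArea(k)
        if a<40 or a>3000: continue
        el=cv2.fitEllipse(k); hole=h[0][i][2]>=0
        P=cast(d,*el[0],12 if hole else 60)
        f,_,_,e,_=cam(d); s=np.linalg.norm(P-e)/f
        print(np.round(el[0],1),np.round(el[1],1),int(a),'ring' if hole else '',P.round(0)[:2],'maj mm',round(max(el[1])*s,1))
    x=d["img"]
    if n=="top":
        x1=cv2.resize(x[150:340,130:330],None,fx=4,fy=3.15*1.27,interpolation=cv2.INTER_NEAREST)[:600,:800]
        cv2.imwrite("pics/b_l.png",cv2.resize(x[150:335,140:340],(640,592),interpolation=cv2.INTER_NEAREST)); cv2.imwrite("pics/b_r.png",cv2.resize(x[160:345,320:520],(640,592),interpolation=cv2.INTER_NEAREST))
E
```

```text
top
[368.5 456.3] [ 9.1 20.4] 106 ring [ 92. -87.] maj mm 45.0
[299.5 462.9] [22.9 37.8] 480  [93. 49.] maj mm 79.8
[316.4 445.1] [ 5.3 13.3] 48  [126.  17.] maj mm 27.8
[460.8 318.8] [25.  25.8] 505 ring [ 368. -279.] maj mm 55.9
[177.4 313.6] [28.7 29.3] 654 ring [374. 312.] maj mm 64.7
[406.  285.3] [22.8 25.3] 450  [ 435. -160.] maj mm 51.3
[262.2 281.6] [38.8 39.2] 1192 ring [442. 135.] maj mm 83.4
[330.8 266.8] [13.  13.2] 132  [471.  -9.] maj mm 26.6
[158.  250.3] [33.3 34.2] 891 ring [507. 359.] maj mm 76.6
[496.7 226.5] [12.4 15.7] 134  [ 554. -343.] maj mm 33.5
[354.  194.4] [ 5.4 11. ] 40 ring [629. -58.] maj mm 23.6
[227.2 200.8] [28.2 29. ] 640 ring [614. 214.] maj mm 63.5
[429.8 187.2] [12.9 14.1] 140  [ 634. -210.] maj mm 29.5
[319.8 175.6] [17.4 18.2] 246  [658.  14.] maj mm 37.7
[474.2  86.3] [33.3 34.7] 906 ring [ 870. -320.] maj mm 82.5
scene
[312.1 466.7] [31.1 57.9] 1231 ring [ 808. -273.] maj mm 86.6
[163.5 374.2] [17.5 28.1] 320 ring [ 543. -347.] maj mm 47.4
[272.2 362.4] [10.2 28.1] 197  [ 669. -225.] maj mm 43.1
[264.  333.1] [17.7 21.4] 290  [ 619. -201.] m
[... 973 characters left out ...]
 mm 32.2
[338.3 204.5] [29.1 38.7] 881 ring [445. 131.] maj mm 81.3
[158.  172.3] [ 5.4 17.1] 41 ring [ 89. -88.] maj mm 40.6
[430.5 172.7] [22.8 32.5] 580 ring [510. 355.] maj mm 74.9
[132.1 162.9] [ 4.8 23.5] 50  [  83. -136.] maj mm 54.2
[367.5 155.3] [15.6 25.9] 238  [412. 251.] maj mm 57.1
[132.  144.7] [23.4 42.8] 594 ring [-48. -78.] maj mm 110.6
[368.7 135.2] [20.5 25.3] 398  [362. 308.] maj mm 59.0
[205.1 138.1] [20.1 37.3] 358  [114.  31.] maj mm 88.0
[530.   40.3] [63.3 79.8] 2869 ring [ 306. 1095.] maj mm 282.9
[481.4   7.7] [18.8 65.7] 659  [ 120. 1087.] maj mm 240.1
[361.8   9.3] [ 5.  22.6] 76  [-138.  804.] maj mm 79.6
[149.4  17.8] [32.6 41. ] 381  [-558.  276.] maj mm 146.5
```

View pics/b_l.png

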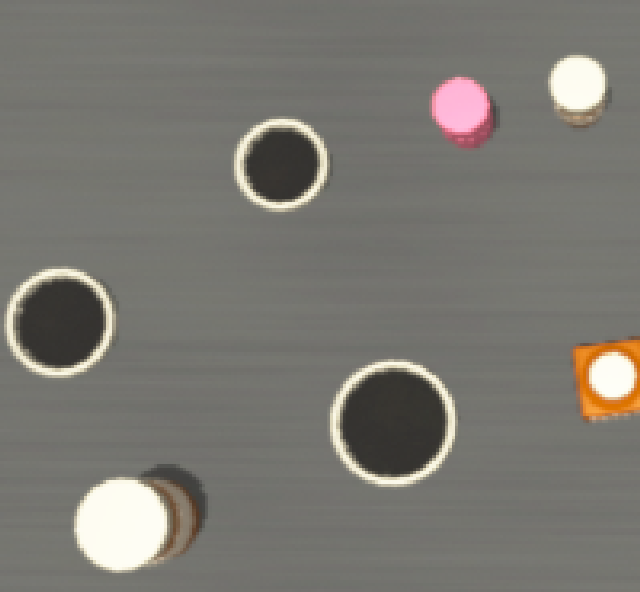

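View pics/b_r.png

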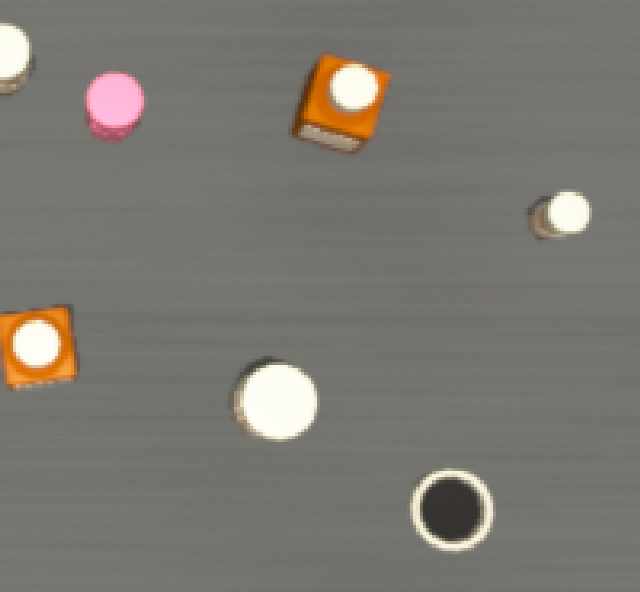

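Run:
```python
from bench import robot
from h import *
D={n:robot.get_image(n) for n in("top","scene")}
d=D["top"]; g=d["img"].min(axis=2)
J={'s':((496,226),48,(163,372)),'2':((320,176),58,(376.5,279)),'3':((406,285),70,(217,257)),'L':((178,314),82,(368.7,135))}
for n,((u,v),h,(us,vs)) in J.items():
    for th in (200,225):
        c,_=cv2.findContours((g>th).astype(np.uint8),cv2.RETR_EXTERNAL,cv2.CHAIN_APPROX_NONE)
        k=min(c,key=lambda k:np.hypot(*(k.reshape(-1,2).mean(0)-[u,v])))
        el=cv2.fitEllipse(k); M=cv2.moments(k); P=cast(d,*el[0],h); f,_,_,e,_=cam(d)
        (mc,mr)=cv2.minEnclosingCircle(k)
        print(n,th,np.round(el[0],1),np.round(el[1],1),P.round(1),'dia',((2*np.sqrt(cv2.contourArea(k)/np.pi)+1)*np.linalg.norm(P-e)/f).round(1))
    s=D["scene"]; print('   predicted scene px of cap mid',proj(s,[P[0],P[1],h-9]).round(1),'cap top',proj(s,P).round(1),'seen blob',us,vs, 'cast', cast(s,us,vs,h-9).round(1))
for nm,(u,v) in {'sq1':(330.8,266.8),'sq2':(430.3,186.8)}.items(): print(nm,cast(d,u,v,85).round(1))
for nm,(u,v) in {'pL':(284.5,183),'pR':(355.8,191.5)}.items(): print(nm,cast(d,u,v,58).round(1))
x=D["scene"]["img"]
cv2.imwrite("pics/c.png",cv2.resize(x[110:400,120:440],(660,598),interpolation=cv2.INTER_NEAREST))
```

```text
s 200 [497.5 225.7] [11.1 11.4] [ 557.5 -348.6   48. ] dia 26.3
s 225 [497.2 225.8] [10.4 10.5] [ 557.3 -347.9   48. ] dia 24.4
   predicted scene px of cap mid [164.1 371.1] cap top [162.8 368. ] seen blob 163 372 cast [ 557.5 -349.9   39. ]
2 200 [320.1 175.5] [15.5 16.3] [659.1  13.7  58. ] dia 34.9
2 225 [320.  175.5] [14.7 15.3] [659.1  13.8  58. ] dia 33.0
   predicted scene px of cap mid [376.4 279.5] cap top [376.7 276.1] seen blob 376.5 279 cast [658.5  14.9  49. ]
3 200 [406.7 284.8] [21.8 22.1] [ 435.7 -159.6   70. ] dia 46.0
3 225 [406.6 284.8] [21.  21.7] [ 435.8 -159.5   70. ] dia 44.9
   predicted scene px of cap mid [217.8 256. ] cap top [217.1 252.6] seen blob 217 257 cast [ 436.6 -161.9   61. ]
L 200 [177.3 313.3] [26.6 27.7] [376.7 290.7  82. ] dia 57.9
L 225 [177.3 313.3] [25.8 27. ] [376.8 290.8  82. ] dia 56.4
   predicted scene px of cap mid [368.7 136.2] cap top [368.9 132.7] seen blob 368.7 135 cast [373.7 294.1  73. ]
sq1 [469.5  -9.6  85. ]
sq2 [ 629.8 -206.5   85. ]
pL [643.1  86.8  58. ]
pR [625.7 -59.8  58. ]
```

View pics/c.png

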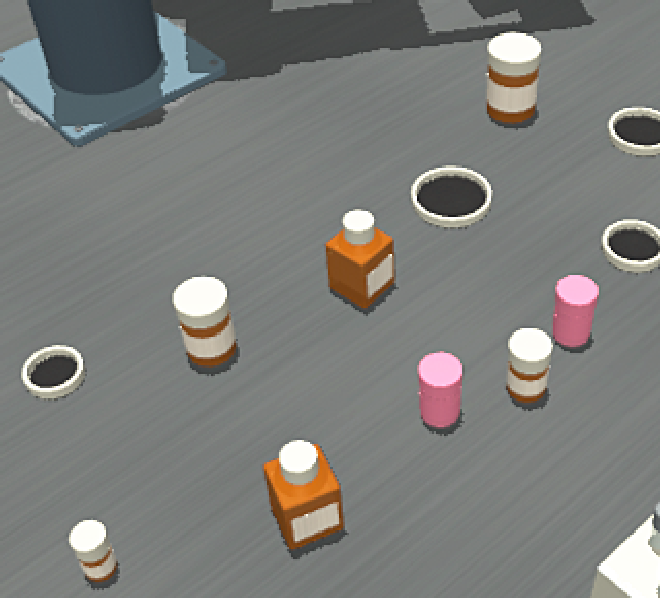

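Measured heights and diameters agree with the given sizes, and the two views agree within about 4 mm. The jaws will run along x (yaw π/2), which clears the pinks and suits the wrist range. I start with the largest jar.

```bash
cat > act.py <<'E'
from bench import robot
from h import *
Y=np.pi/2; O=[np.pi,0,Y]
JAR={'L':((375.5,292.5),82,56),'3':((436,-160.5),70,46),'2':((659,14),58,36),'s':((557.4,-348.5),48,26)}
CUP={'L':(443.5,133),'3':(508.5,357),'2':(616,212),'s':(369.5,-280.5)}
def tz(n): return JAR[n][1]-28-(2 if n!='s' else 0)
def check(n):
    for xy in (JAR[n][0],CUP[n]):
        for z in (tz(n),tz(n)+110):
            if robot.inverse_kinematics([*xy,z],O) is None: print("no IK",n,xy,z)
def pick(n,xy=None):
    xy=xy or JAR[n][0]; g=tz(n); w=JAR[n][2]
    robot.move_ptp([*xy,max(g+60,120)+20],O)
    robot.move_gripper(min(1,(w+30)/93))
    print('stop?',robot.move_linear([*xy,g],speed=120,f_stop=10))
    robot.move_gripper(0.0)
    print('width',robot.current_gripper_width()*93,'want',w)
    robot.move_linear([*xy,g+15],speed=60)
    robot.move_linear([*xy,g+105],speed=120)
    print('width',robot.current_gripper_width()*93,'t',robot.current_t(),robot.current_contact_force())
def place(n,xy=None):
    xy=xy or CUP[n]; g=tz(n); w=JAR[n][2]
    robot.move_linear([*xy,g+105],speed=180)
    robot.move_linear([*xy,g+20],speed=100); robot.sleep(.2)
    print('touch',robot.move_linear([*xy,g+3],speed=20,f_stop=3),'dz',robot.current_tcp_pos()[2]-g)
    robot.sleep(.2)
    robot.move_gripper(min(1,(w+28)/93)); robot.sleep(.2)
    p=robot.current_tcp_pos()
    robot.move_linear([p[0],p[1],g+115],speed=120)
    print('t',robot.current_t())
def snap(cam,name,box=None,size=None):
    d=robot.get_image(cam); x=d["img"]
    if box: x=cv2.resize(x[box[1]:box[3],box[0]:box[2]],size,interpolation=cv2.INTER_NEAREST)
    cv2.imwrite(f"pics/{name}.png",x); return d
E
python3 - <<'E'
from act import *
for n in JAR: check(n)
pick('L'); snap('scene','d_scene'); snap('wrist','d_wrist')
E
```

```text
stop? False
width 55.29431114423048 want 56
width 55.154825399183025 t 4.675 [-0.93501519 -0.22938459 -3.43061577]
```

```bash
python3 -c "
import cv2,numpy as np
a=cv2.imread('pics/d_scene.png');b=cv2.imread('pics/d_wrist.png')
cv2.imwrite('pics/d_both.png',cv2.resize(np.hstack([a,b]),(800,300)))"
```

```text
(no output)
```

View pics/d_both.png

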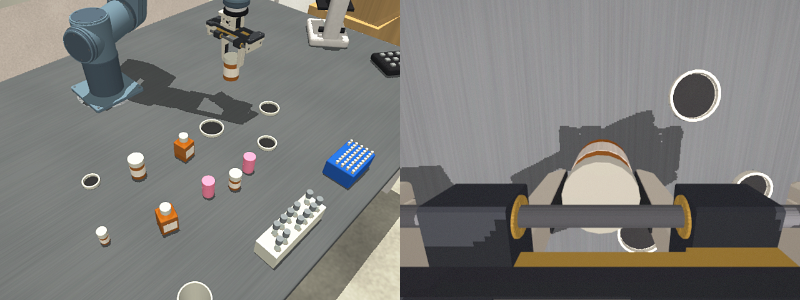

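The largest jar is held upright between the fingers, at about (231,67) in the scene half, with a width of 55 mm as it should be. Next I place it.

Run:
```python
from act import *
place('L'); robot.move_linear([480,-60,200],speed=200)
snap('scene','e_scene',(260,90,460,240),(800,600))
```

```text
touch True dz 4.262757063250909
t 9.975
```

View pics/e_scene.png

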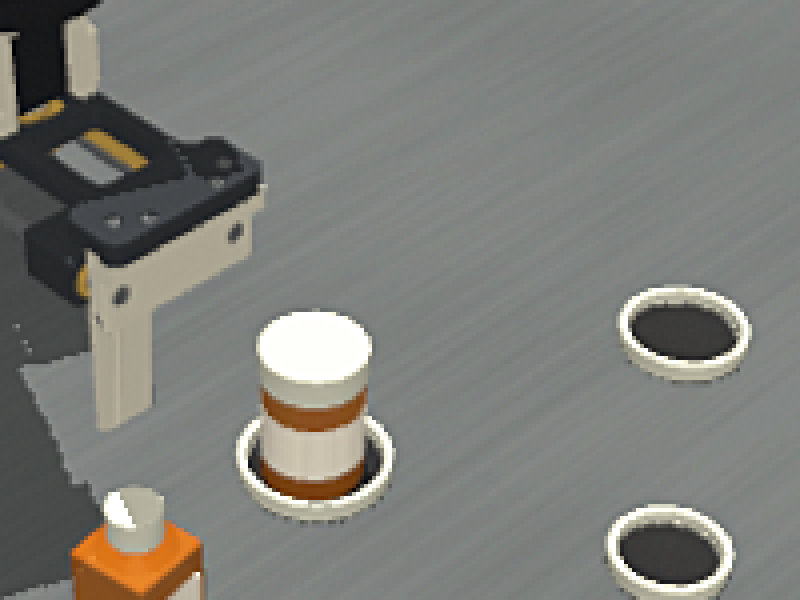

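The largest jar stands upright and centred in its cup, at about (315,450) in the crop, and it touched down at 4.3 mm as the cup floor should give. Next is the third jar.

Run:
```python
from act import *
robot.move_linear([436,-160.5,200],speed=200)
pick('3')
w=robot.current_gripper_width()*93
if abs(w-46)<3:
    place('3'); robot.move_linear([560,60,200],speed=200)
snap('scene','f_scene',(100,110,480,395),(800,600))
```

```text
stop? False
width 45.407989459507384 want 46
width 45.06044822538664 t 15.5167 [-1.20040197  0.16773777 -1.55494255]
touch True dz 4.221453547930054
t 22.6583
```

View pics/f_scene.png

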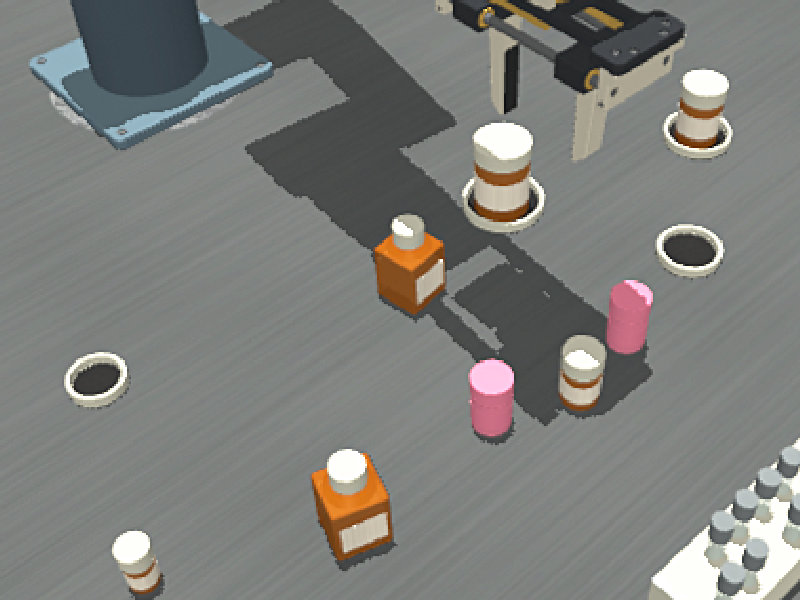

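The third jar stands in its cup at about (700,115) in the crop, and nothing else has moved. Next is the second jar, between the pinks.

Run:
```python
from act import *
pick('2')
w=robot.current_gripper_width()*93
if abs(w-36)<3:
    place('2'); robot.move_linear([520,0,200],speed=200)
snap('scene','g_scene',(100,110,480,395),(800,600))
```

```text
stop? False
width 35.55960709780086 want 36
width 35.66766094764682 t 28.3417 [ 0.33409867 -0.20325813 -1.14458411]
touch True dz 4.163216406621856
t 33.7083
```

View pics/g_scene.png

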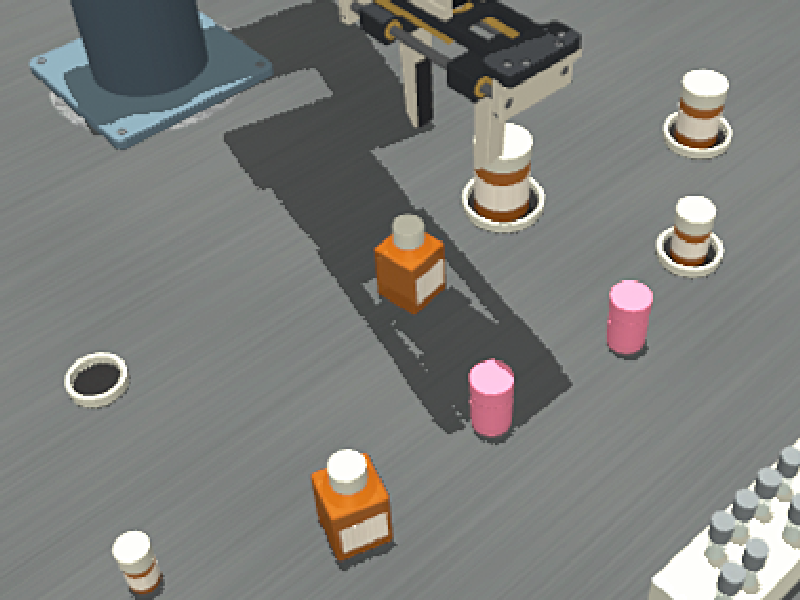

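The second jar stands in its cup at about (690,235) in the crop. Next is the smallest jar, and afterwards I check everything with the arm out of the way.

Run:
```python
from act import *
robot.move_linear([557,-348,200],speed=200)
pick('s')
w=robot.current_gripper_width()*93
if abs(w-26)<3:
    place('s'); robot.move_ptp([191,515,218],[np.pi,0,2.787])
robot.sleep(.3)
snap('scene','h_scene',(100,110,480,395),(800,600))
d=snap('top','h_top'); g=d["img"].min(axis=2)
c,_=cv2.findContours((g>215).astype(np.uint8),cv2.RETR_EXTERNAL,cv2.CHAIN_APPROX_NONE)
for n in JAR:
    h=JAR[n][1]+4; uv=proj(d,[*CUP[n],h])
    k=min([k for k in c if len(k)>=10],key=lambda k:np.hypot(*(k.reshape(-1,2).mean(0)-uv)))
    el=cv2.fitEllipse(k); print(n,np.round(el[0],1),np.round(el[1],1),cast(d,*el[0],h).round(1)[:2],'cup',CUP[n])
for nm,xy in {'sq1':(469.5,-9.6),'sq2':(629.8,-206.5)}.items():
    uv=proj(d,[*xy,85]); k=min([k for k in c if len(k)>=10],key=lambda k:np.hypot(*(k.reshape(-1,2).mean(0)-uv)))
    el=cv2.fitEllipse(k); print(nm,cast(d,*el[0],85).round(1)[:2],'was',xy)
print(robot.current_t())
```

```text
stop? False
width 25.469390297817654 want 26
width 25.350308906510385 t 40.8083 [-1.06537415 -0.66201108  0.28704817]
touch True dz 4.032392534643304
t 46.1667
L [258.3 278.7] [27.5 30.1] [445.4 132.3] cup (443.5, 133)
3 [148.4 247.1] [20.3 21.3] [507.7 357. ] cup (508.5, 357)
2 [223.2 195.8] [14.3 22.3] [615.2 211.7] cup (616, 212)
s [460.5 318.6] [22.3 23.3] [ 369.8 -268.2] cup (369.5, -280.5)
sq1 [469.3 -10. ] was (469.5, -9.6)
sq2 [ 630.3 -205.8] was (629.8, -206.5)
49.45
```

View pics/h_scene.png

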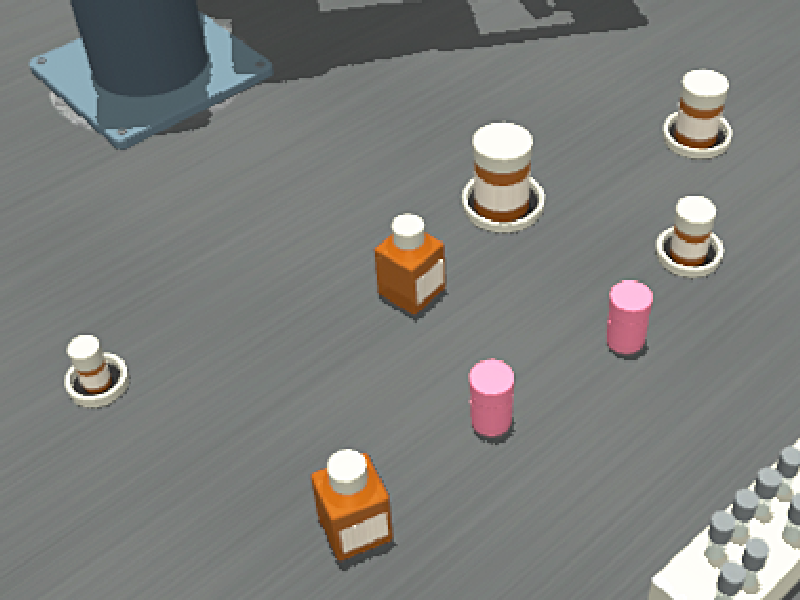

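View pics/h_top.png

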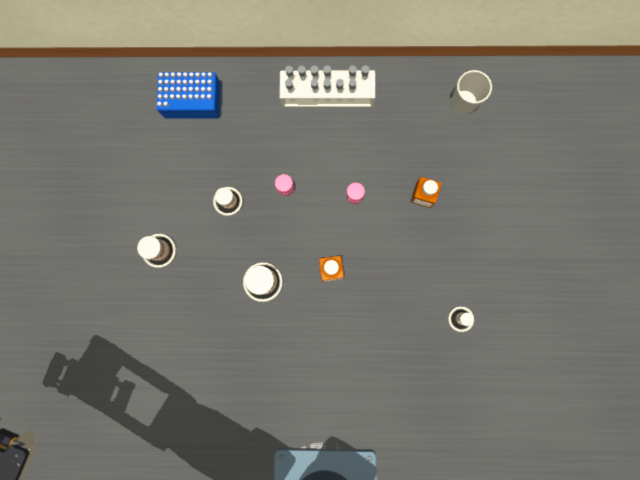

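All four jars stand in their cups. For the smallest, the contour I picked was the cup rim instead of the cap at about (466,320), so I measure that cap separately.

Run:
```python
from act import *
d=robot.get_image('top'); g=d["img"].min(axis=2)
print('expected cap px',proj(d,[*CUP['s'],52]).round(1))
m=cv2.morphologyEx((g>215).astype(np.uint8),cv2.MORPH_OPEN,cv2.getStructuringElement(cv2.MORPH_ELLIPSE,(5,5)))
c,_=cv2.findContours(m,cv2.RETR_EXTERNAL,cv2.CHAIN_APPROX_NONE)
k=min(c,key=lambda k:np.hypot(*(k.reshape(-1,2).mean(0)-[466,320])))
q,r=cv2.minEnclosingCircle(k); print(q,r,cast(d,*q,52).round(1))
s=robot.get_image('scene'); print('scene expected cap mid',proj(s,[*CUP['s'],43]).round(1),'bottom',proj(s,[*CUP['s'],4]).round(1))
cv2.imwrite('pics/i.png',np.hstack([cv2.resize(d["img"][295:345,435:485],(400,400),interpolation=0),cv2.resize(s["img"][260:310,120:170],(400,400),interpolation=0)]))
```

```text
expected cap px [466.7 318.8]
(467.0, 319.0) 6.403224468231201 [ 369.2 -281.    52. ]
scene expected cap mid [140.9 277.4] bottom [146.3 291.4]
```

View pics/i.png

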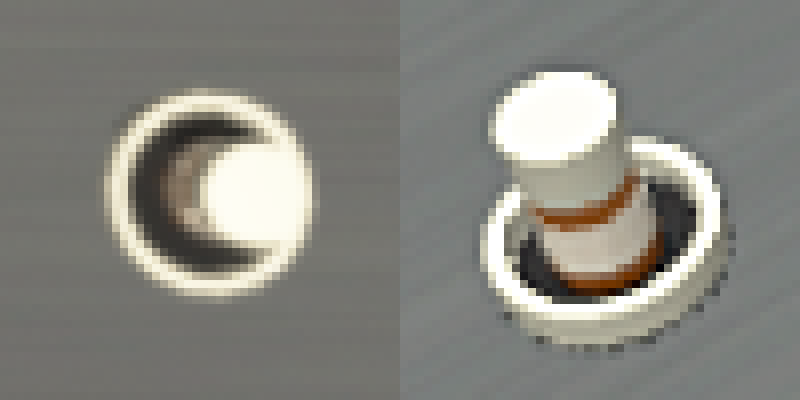

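The crops show the smallest jar upright on the cup floor, with its cap at (467,319) against the expected (466.7,318.8). That puts it within about 1 mm of the cup axis. Everything checks out, so I hand in.

```bash
python3 -c "
from bench import robot
robot.hand_in(); print(robot.current_t())"
```

```text
the job is handed in; nothing more can be done
the job is handed in; nothing more can be done
```

All four jars are standing upright in the cups made for their sizes, and I handed the job in at about 50 s, well under the 106 s limit. The hand-in gives no verdict, so the result rests on my own checks below.

- **Placing:** I gripped each jar by its cap, with the jaws along x, and lowered it until it touched the cup floor. Touchdown came 4.0 to 4.3 mm above the bench, matching the 4 mm floor.
- **Position:** in the last top view every cap centre was within about 2 mm of its cup's centre, where 12 mm is allowed.
- **Square bottles:** both measured less than 1 mm from where they started, and the pink decoys were not visibly disturbed.
- **Arm:** it was parked clear of everything at the end, with the gripper open.

**Disagreements:**
- The two fixed cameras disagreed by 3 to 5 mm on the cups and up to 5 mm on the jars, so I averaged them.
- In the final check, my first measurement of the smallest jar picked up the cup rim instead of the cap. Measured again on its own, that cap was about 1 mm from its cup's centre.

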